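# Set the riser's extending leg to its mark and close the cam lever

### The arm

A 6-joint arm with a two-finger parallel gripper is mounted at the origin on the work surface. World frame = base frame: x ahead of the robot, y to its left, z up, the work surface at z = 0. Lengths are in m, angles in rad, forces in N, time in s.
With the tool pointing down it reaches from about 0.375 to 0.975 m from the base axis. Payload 3.8 kg.
Tool frame: the origin (TCP) lies on the mounting face of the last link; the fingertips stand 173 mm ahead of it and the grasp point (between the pads) lies 155 mm ahead of it (arm.tip_extent is the distance from the TCP to the fingertips, in m); x points along the fingers, z is the direction in which the jaws open and shut, and the axes are right-handed (so a half turn about x gives the same grasp; the last joint's range is limited). The gripper opens to 85 mm and grips with 20 to 120 N. Pads are 22 mm wide; open, the fingers measure 114 mm over their backs; the gripper's body (76 mm by 85 mm) begins 54 mm behind the grasp point. The pads swing forward as they close: fully open they stand 13 mm farther back than shut.
Start: joints at [-1.213, 0.264, 1.604, -0, 1.274, -0.037], TCP at [0.26, -0.623, 0.405] pointing down, gripper open.
Joint ranges: [-2.63, 2.63], [-0.94, 2.18], [0.31, 2.57], [-1.31, 4.45], [0, 2.66], [-2.55, 2.55]. Speed limits (rad/s): [2.57, 2.57, 3.14, 3.14, 3.14, 3.14].

### API

Orientations are given as a unit quaternion [w, x, y, z].
In Python, from station import arm, imaging, workorder, spot_in, pinpoint gives the robot as it stands.
- The arm moves only by the tool carry_out, never from a script. Its argument "targets" is a list that holds one entry, the list of rows, each a list of 5 numbers: the opening, from -1 (shut) to 1 (fully open), then the shift along the world's x, y, z normalised to -1 to 1, where 1 is 40 cm, then the turn about the world's z normalised to -1 to 1, where 1 is 180 degrees. In form: [[[fingers, x, y, z, yaw], ...]]. A call has 1 to 5 rows; each row is the pose to reach, as a shift and turn from the pose measured when the call began, turning the shorter way round; what a row does not reach only later rows make up. A row lasts 1/12 s, in which the tool goes at most 41.7 mm and 7.16 degrees, less where a joint would pass 70% of its speed; a pose out of reach is approached as far as the arm can. A call with a number of a shift or a turn outside -1 to 1 is refused whole. A call with a gripper value outside its range is refused whole. The fingers move at their own pace and stop on an object; "newtons" is the grip in N (left out, the last holds). Time passes only in rows, so rows that repeat a pose let the fingers close. It gives the time, the measured TCP pose, the force and the opening at its end, in the units of the state.
- arm.observe(): the state, without advancing time (a new reading comes with each control period).
- imaging.capture(name): name is "scene" or "top" or "wrist"; returns the picture (480x640x3 uint8, red, green, blue); there is no depth.
- imaging.get_calibration(name): a dict with "vfov" (degrees; the focal length in pixels is half the picture's height over the tangent of half this angle, whatever the lens; pixels are square), "cx", "cy" (the principal point, pixels), "D" ([k1, k2, p1, p2, k3] as OpenCV has them; the pictures are not rectified), "world_from_camera" (4x4, takes a point from camera to world coordinates). Camera axes: x right, y up, looking along -z (the intrinsics and any distortion apply to the point x, -y, -z); pixel columns grow to the right and rows downward; lengths in m; the calibration is good to about 2 mm. A picture is of the moment at which its call begins: read the wrist's pose just before it. get_calibration takes no time and is no camera call; for the wrist camera it gives the pose at the moment of the call.
- workorder.sign_off(): hands the job in, once; it reports no verdict.
Trained networks look in the newest picture that a camera, given by its name, has taken for a name from the list of things; names that differ only in an ending like _2 or _b are one class to them, and where a whole thing is asked for, a point or a joint stands for the part that bears it (a point fixed in the world has none). Each returns a list of dicts, best first, with "confidence" (0 to 1); they miss things now and then, are a little off and sometimes report something else, mostly with a low value. They report only what shows in the picture. A call takes as long as a camera call.
- spot_in(camera, query): "centre" ([column, row] in pixels, amid what is visible of it).
- pinpoint(camera, query): "centre" ([column, row] in pixels: a listed point, or the origin of a listed thing).
The state is a dict: "time": time; "qpos": joint angles; "joint_velocities": joint speeds; "tau": joint torques, N m; "position": TCP position; "tool_rot": TCP orientation; "ft_force": force on the tool from outside, world axes, zero at the start; "torque": the same for the moment, N m; "grip_width": opening from 0.0 (shut) to 1.0 (fully open).
Only numpy, scipy, OpenCV 4.12 (cv2) and the standard library are available. Lean on these libraries where they do the work, as an engineer would, in place of code of your own. Each camera call takes 0.05 s, during which the arm holds its last target.

### The job

At the crepe counter, draw the display riser's sliding leg out until its yellow pointer lines up with the red length mark on the gauge. With the leg held there, close its green cam lever fully against the wooden grip post, keeping the leg at the mark all the while. Finish still holding the leg at the mark with the lever squeezed shut (the spring takes the leg back if you let go), and leave the bowls and the sauce jar where they are.

Things in the scene. Friction and masses are not known exactly. Their poses are not given: they have to be found in the camera images.
- riser: Fixed riser: wooden board 220 x 220 mm, top 90 mm up (y -360 to -140 mm), on blue wire frames, with a steel sleeve 30 mm wide and high that the leg slides out of. Origin on the counter below the sleeve's mouth; +y is the way the leg draws out, z up; the aluminium gauge bar (22 wide, 14 high, y -30 to 240 mm) is centred on x = +94 mm. Nothing on the leg is higher than 101 mm.
- leg (a joint): How far the leg has been drawn out, m: 0 = home (where it starts), up to 0.13. A spring pulls it home with about 4.5 N at 0 rising to 6.5 N at 0.13; it has little friction. It goes home whenever it is let go, even with the lever closed.
- pointer (a point): Tip of the yellow pointer on the leg, beside the gauge bar, 21 mm above the counter; it moves with the leg and is level with the middle of the grip post along the riser's y. Axes as the riser's.
- mark_line (a point): Middle of the red length mark, a clip 8 mm wide (along the riser's y) on the gauge bar. The leg is at its length when the pointer has the same riser y as this point (a leg travel of 60 to 105 mm). Axes as the riser's.
- post_center (a point): Centre of the grip post, half-way up (65 mm above the counter), axes as the riser's. The post is an upright dark wooden plate on the leg, 12 mm thick along the riser's y, x -20 to +25 mm, from 29 to 101 mm above the counter. A finger on its -y face pushes the leg out; the post and the lever can be squeezed together between two fingers closing along the riser's y.
- lever (a joint): Angle of the cam lever, rad: 0 = closed (parallel to the grip post, end stop); starts open at 0.38 to 0.46, stop at 0.5. It turns about an upright axis on the leg at x = -50, y = +16 mm from the post's centre, and stays where it is left (friction, 2 to 3 N at the pad).
- cam: Green lever plate, 8 mm thick, from 38 to 96 mm above the counter, 8 to 75 mm from its turning axis (its origin) along its +x; on the outer (+y) side of the post; open, its free end swings to +y. From the post's -y face to the lever's outer face: closed 26 mm (6 mm gap between them); open at 0.46 about 52 mm at the post's middle, 57 mm at 11 mm nearer the free end.
- lever_pad (a point): Point on the lever's outer face, half-way up (67 mm above the counter), 50 mm from its turning axis: straight across from the post's centre when closed.
- bowl_a_mid (a point): Bystander: small steel bowl, 84 mm across, 45 mm high, standing on the riser's board; its middle.
- bowl_b_mid (a point): Bystander: another such bowl on the board, nearer the leg; its middle.
- jar_mid (a point): Bystander: amber sauce jar, 68 mm across, 110 mm high, on the counter beyond the gauge bar; its middle.

How it is judged:
On the way, in this order (a step that is already met when the one before it is completed fails the run):
1. the leg is at the mark (within 5 mm) with the lever still open (y of pointer in the frame of mark_line between -0.005 and 0.005 m and value of joint lever above 0.25 rad), for 0.2 s.
2. the lever is closed with the leg at the mark (y of pointer in the frame of mark_line between -0.005 and 0.005 m and value of joint lever below 0.06 rad), for 0.2 s.
At the end, for the whole second after the job is handed in: Through the last second: the pointer within 5 mm of the red mark along the leg, the leg still (held against its spring), the lever within 0.06 rad of closed and pressed by the fingers with over 2 N, the bowls and jar within 20 mm of where they stood (all of step 2 and contact force between the fingers and cam above 2 N and velocity of joint leg between -0.01 and 0.01 m/s and distance of each of bowl_a_mid, bowl_b_mid, jar_mid from where it was at the start of the episode below 0.02 m); the arm keeps its last pose, push and grip.
It fails at once if the lever is more than half closed with the leg more than 9 mm off the mark (value of joint lever below 0.18 rad and (y of pointer in the frame of mark_line above 0.009 m or y of pointer in the frame of mark_line below -0.009 m)).
It fails at once if a bowl or the sauce jar is pushed more than 20 mm or tipped over (distance of any of bowl_a_mid, bowl_b_mid, jar_mid from where it was at the start of the episode above 0.02 m).
It also fails if it takes over 48 s, if anything falls off the work surface, if the arm or the gripper's body presses on something with over 40 N, if the wrist force passes 120 N, or if a joint passes its speed limit or range.

## Working session

There is one attempt and no reset: what is moved stays moved. The work goes in short steps, Python scripts to look and compute and a tool call to move; the robot and the scene stay as the last step left them, time stands still between calls to the robot, and variables do not carry over. Pictures are saved under pics/ and viewed, and the job is handed in when it is done.

Besides the shell and the picture viewer there is one more tool, called after "Request:" as name([rows], argument=value, ...), one row to a line, values as JSON. carry_out: Moves the arm, as the interface text tells. Its arguments: {"type":"object","properties":{"targets":{"type":"array"},"newtons":{"type":"number"}},"required":["targets"]}

```bash
mkdir -p pics
cat > h.py <<'E'
from station import arm, imaging, workorder, spot_in, pinpoint
import numpy as np, cv2
def K(c):
    f=240/np.tan(np.radians(c['vfov'])/2); return np.array([[f,0,c['cx']],[0,f,c['cy']],[0,0,1.]])
def ray(c,px):
    T=np.array(c['world_from_camera']); u=cv2.undistortPoints(np.array([[px]],float),K(c),np.array(c['D'],float))[0,0]
    d=T[:3,:3]@np.array([u[0],-u[1],-1]); return T[:3,3],d
def atz(c,px,z):
    o,d=ray(c,px); return o+d*(z-o[2])/d[2]
def proj(c,P):
    T=np.linalg.inv(np.array(c['world_from_camera'])); p=T[:3,:3]@np.array(P)+T[:3,3]
    q=np.array([p[0],-p[1],-p[2]]); return cv2.projectPoints(q[None],np.zeros(3),np.zeros(3),K(c),np.array(c['D'],float))[0][0,0]
def save(n,im): cv2.imwrite('pics/'+n+'.png',im[:,:,::-1])
def tri(obs):
    A=np.zeros((3,3));b=np.zeros(3)
    for c,px in obs:
        o,d=ray(c,px);d=d/np.linalg.norm(d);M=np.eye(3)-np.outer(d,d);A+=M;b+=M@o
    return np.linalg.solve(A,b)
E
python3 - <<'E'
from h import *
s=arm.observe();print(s)
Q={'pointer':.021,'mark_line':.014,'post_center':.065,'lever_pad':.067,'riser':0,'cam':.067,'bowl_a_mid':.112,'jar_mid':.055}
for n in ['scene','top','wrist']:
    c=imaging.get_calibration(n);im=imaging.capture(n);save(n+'0',im)
    print(n,np.round(np.array(c['world_from_camera']),3).tolist(),c['vfov'],c['D'])
    for q,z in Q.items():
        r=pinpoint(n,q)[:2]
        for d in r: print(q,np.round(d['centre'],1),round(d['confidence'],2),np.round(atz(c,d['centre'],z),4))
E
```

```text
{'time': 0.0, 'qpos': array([-1.21289423e+00,  2.64752370e-01,  1.60539052e+00,  1.47802605e-05,
        1.27370220e+00, -3.68789905e-02]), 'joint_velocities': array([-0.00010628, -0.00056362,  0.00169783, -0.00014278,  0.00119525,
        0.00123481]), 'tau': array([-7.23943012e-04, -5.15114808e+01, -3.67317224e+01, -1.42732092e-04,
        1.30556009e-02,  2.98156874e-05]), 'position': array([ 0.25950018, -0.62274599,  0.4033532 ]), 'tool_rot': array([ 0.58770227,  0.39270617,  0.58898816, -0.39176633]), 'ft_force': array([ 0.40499742, -0.54870158, -0.24386381]), 'torque': array([ 0.02888464, -0.02115632,  0.04801118]), 'grip_width': 1.000574070536104}
scene [[0.787, -0.455, 0.416, 1.105], [0.617, 0.577, -0.536, -0.747], [0.004, 0.678, 0.735, 0.984], [0.0, 0.0, 0.0, 1.0]] 43.180313539823686 [-0.18765352  0.          0.          0.          0.        ]
pointer [350.4 250. ] 0.73 [ 0.6102 -0.0024  0.021 ]
mark_line [375.  237.5] 0.63 [0.6273 0.0676 0.014 ]
mark_line [304.  253.9] 0.36 [ 0.5344 -0.0687  0.014 ]
post_center [308.6 215.8] 0.69 [ 0.5013 -0.0108  0.065 ]
lever_pad [333.5 
[... 617 characters left out ...]
 211.8] 0.57 [0.6283 0.061  0.014 ]
mark_line [248.1 299. ] 0.17 [0.4758 0.0179 0.014 ]
post_center [257.8 264.6] 0.77 [ 0.5304 -0.0025  0.065 ]
lever_pad [234.9 265.2] 0.58 [0.5281 0.0349 0.067 ]
riser [292.4 272.7] 0.9 [ 0.5247 -0.0562  0.    ]
riser [227.6 213.6] 0.71 [0.6279 0.0639 0.    ]
cam [248.3 294.8] 0.85 [0.4803 0.0106 0.067 ]
bowl_a_mid [479.4 289.4] 0.88 [ 0.4956 -0.3537  0.112 ]
jar_mid [328.3 173. ] 0.9 [ 0.6921 -0.1148  0.055 ]
jar_mid [226.2 212.6] 0.57 [0.6184 0.0563 0.055 ]
wrist [[0.385, 0.873, 0.299, 0.338], [-0.923, 0.364, 0.125, -0.591], [0.001, -0.325, 0.946, 0.375], [0.0, 0.0, 0.0, 1.0]] 70.54340287040561 [-0.03297841  0.          0.          0.          0.        ]
```

View pics/top0.png

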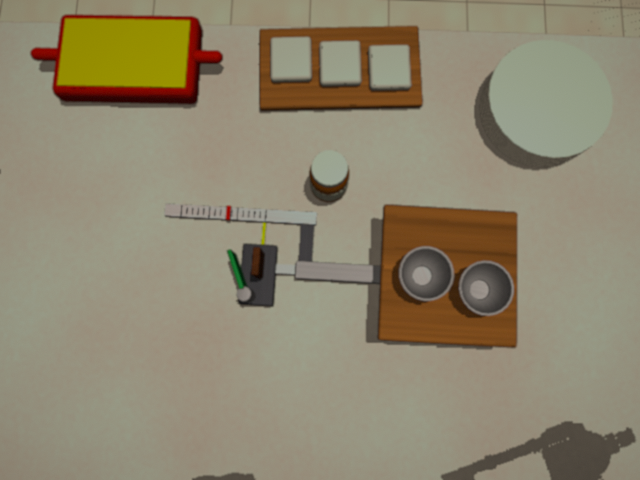

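View pics/scene0.png

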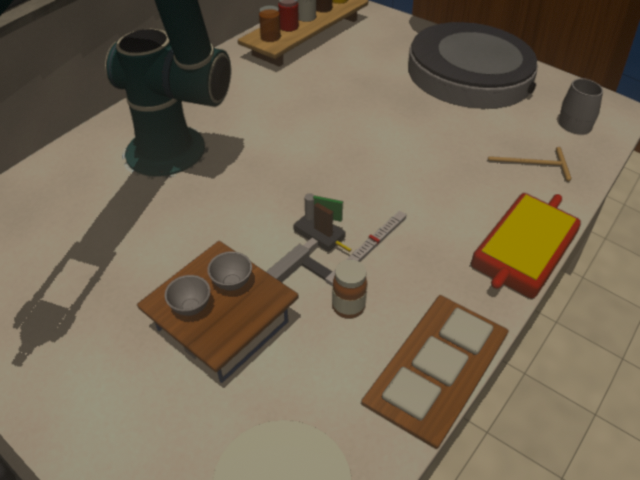

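The top view shows the riser +y running along image-left (world +y). The pointer is at about (265,230), the red mark at (228,213), the post at (257,263), and the lever runs from (232,252) to (244,295). Next I'll get precise axes.

```bash
cat > m.py <<'E'
from h import *
def seg(im,kind):
    hsv=cv2.cvtColor(im,cv2.COLOR_RGB2HSV).astype(int);H,S,V=hsv[...,0],hsv[...,1],hsv[...,2]
    if kind=='red': return ((H<6)|(H>174))&(S>150)&(V>90)
    if kind=='yellow': return (H>22)&(H<34)&(S>130)&(V>100)
    if kind=='green': return (H>45)&(H<80)&(S>120)&(V>40)
def blobs(im,kind,box,mn=4):
    m=np.zeros(im.shape[:2],np.uint8);x0,y0,x1,y1=box;m[y0:y1,x0:x1]=seg(im,kind)[y0:y1,x0:x1]
    n,l,st,ce=cv2.connectedComponentsWithStats(m)
    return [(st[i,4],ce[i],l==i) for i in range(1,n) if st[i,4]>=mn]
E
python3 - <<'E'
from m import *
from scipy.spatial.transform import Rotation as R
s=arm.observe();q=s['tool_rot'];r=R.from_quat([q[1],q[2],q[3],q[0]]).as_matrix();print(np.round(r,3))
c=imaging.get_calibration('top');im=cv2.imread('pics/top0.png')[:,:,::-1].copy()
for k in ['red','yellow','green']:
    for a,ce,m in blobs(im,k,(140,190,340,320)):
        ys,xs=np.nonzero(m);print(k,a,ce,atz(c,ce,.015 if k=='red' else .021),xs.min(),xs.max(),ys.min(),ys.max())
save('topcrop',cv2.resize(im[190:320,150:340],None,fx=4,fy=4,interpolation=cv2.INTER_CUBIC))
E
```

```text
[[ 0.     0.923  0.385]
 [-0.     0.385 -0.923]
 [-1.     0.     0.   ]]
red 50 [227.92 212.68] [0.62655129 0.06071274 0.015     ] 226 230 206 219
yellow 73 [263.15068493 233.39726027] [ 0.59005589 -0.00395663  0.021     ] 261 265 222 244
green 202 [235.6980198 269.1980198] [0.52613376 0.04077126 0.021     ] 228 243 250 287
```

View pics/topcrop.png

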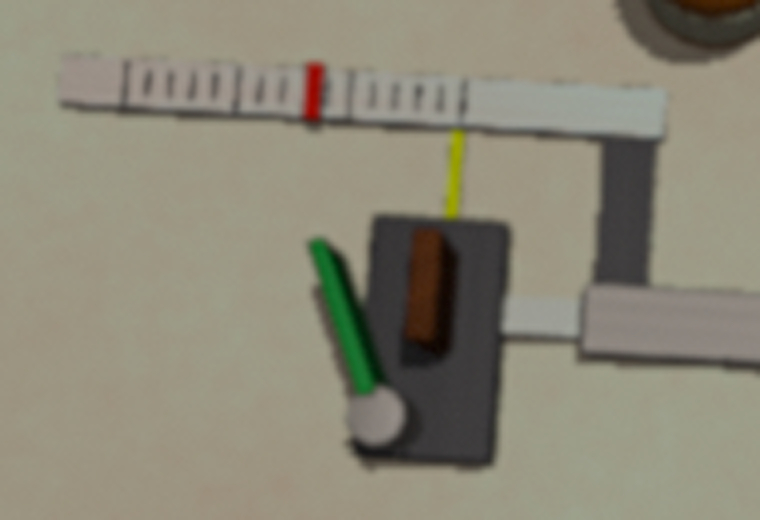

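Run:
```python
from m import *
c=imaging.get_calibration('top')
w=lambda x,y,z: atz(c,(150+(x+.5)/4-.5,190+(y+.5)/4-.5),z)[:2]
a=[w(60,55,.014),w(665,90,.014),w(60,106,.014),w(662,138,.014)]
print(a)
for p,q in ((0,1),(2,3)):
    d=a[p]-a[q]; print(np.linalg.norm(d),np.degrees(np.arctan2(-d[0],d[1])))
th=np.arctan2(*(-(a[0]-a[1])[0],(a[0]-a[1])[1]))
d=(a[0]-a[1])+(a[2]-a[3]); d/=np.linalg.norm(d); ey=d; ex=np.array([d[1],-d[0]])
P=w(459,130,.021);M=w(315,92,.0145);print('pt',P,'mk',M,'diff y',(M-P)@ey,'dx',(M-P)@ex)
post=np.mean([w(414,228,.101),w(442,230,.101),w(407,343,.101),w(437,350,.101)],0);print('post',post, 'rel pointer',(post-P)@ey,(post-P)@ex)
l1=w(318,240,.096);l0=w(376,416,.098);print('lever end',l1,'pivot',l0,(l0-post)@ey,(l0-post)@ex)
dd=l1-l0;print('ang',np.arctan2(dd@ey,dd@ex),np.linalg.norm(dd)); print(ey)
```

```text
[array([0.64075679, 0.17472264]), array([ 0.63179386, -0.09471586]), array([0.61766542, 0.173016  ]), array([ 0.61018792, -0.09400549])]
0.2695875368161116 -1.9052535681523406
0.2671261683037463 -1.6040551108467196
pt [ 0.61011125 -0.00522316] mk [0.62677369 0.06000287] diff y 0.06570581491131997 dx 0.014656631416051351
post [ 0.53128019 -0.00358457] rel pointer -0.0007769141478452386 -0.07884426413199518
lever end [0.54978417 0.04072371] pivot [0.48026507 0.01379354] 0.015807267929471135 -0.05152350444634791
ang 0.4002147740271279 0.07455293671791431
[0.03063176 0.99953074]
```

Request:
carry_out([
  [[1,0.1,0.235,0,-0.04],[1,0.17,0.39,0,-0.08],[1,0.2,0.46,0,-0.12],[1,0.2,0.46,0,-0.1355],[1,0.2,0.46,0,-0.1355]],
], newtons=20)

```text
time: 1.77
position: [0.3401, -0.4367, 0.4046]
tool_rot: [0.492, 0.509, 0.492, -0.508]
ft_force: [0.4, 0.3, 0.8]
grip_width: 0.999
```

Request:
carry_out([
  [[1,0.1,0.235,0,0],[1,0.2,0.47,0,0],[1,0.3,0.69,0,0],[1,0.35,0.8,0,0],[1,0.35,0.8,0,0]],
])

```text
time: 2.18
position: [0.4226, -0.246, 0.405]
tool_rot: [0.492, 0.509, 0.491, -0.508]
ft_force: [1.1, 0.5, 0.6]
grip_width: 1.002
```

```bash
cat > st.py <<'E'
from m import *
from scipy.spatial.transform import Rotation as R
def st():
    s=arm.observe();q=s['tool_rot'];r=R.from_quat([q[1],q[2],q[3],q[0]]).as_matrix()
    print('t',round(s['time'],2),'p',np.round(s['position'],4),'jaw',np.round(r[:,2],4),'x',np.round(r[:,0],3),'F',np.round(s['ft_force'],1),'w',round(s['grip_width'],3));return s
E
python3 -c "
from st import *
st()"
```

```text
t 2.18 p [ 0.4226 -0.246   0.405 ] jaw [-3.380e-02 -9.994e-01 -2.000e-04] x [ 0.001  0.    -1.   ] F [1.1 0.5 0.6] w 1.002
```

Request:
carry_out([
  [[1,0.28,0.66,0,0],[1,0.28,0.66,0,0],[1,0.28,0.66,0,0],[1,0.28,0.66,0,0],[1,0.28,0.66,0,0]],
])

```text
time: 2.6
position: [0.5036, -0.0538, 0.4054]
tool_rot: [0.492, 0.509, 0.491, -0.508]
ft_force: [0.6, 0.2, 0.6]
grip_width: 0.997
```

Request:
carry_out([
  [[1,0.075,0.165,0,0],[1,0.075,0.165,0,0],[1,0.075,0.165,0,0]],
])

```text
time: 2.85
position: [0.5352, 0.0169, 0.4059]
tool_rot: [0.493, 0.509, 0.492, -0.505]
ft_force: [-0.4, -0.1, 1.0]
grip_width: 1.0
```

Run:
```python
from st import *
st()
for n in ['wrist','top']:
    im=imaging.capture(n);save(n+'1',im);c=imaging.get_calibration(n)
    for q,z in {'pointer':.021,'mark_line':.014,'post_center':.065,'lever_pad':.067}.items():
        for d in pinpoint(n,q)[:1]: print(n,q,np.round(d['centre'],1),round(d['confidence'],2),np.round(atz(c,d['centre'],z),4))
st()
```

```text
t 2.85 p [0.5352 0.0169 0.4059] jaw [-0.0287 -0.9996 -0.0028] x [ 0.005  0.003 -1.   ] F [-0.4 -0.1  1. ] w 1.0
wrist pointer [338.5 135.8] 0.94 [ 0.6093 -0.0072  0.021 ]
wrist mark_line [274.5 121.3] 0.69 [0.6251 0.0569 0.014 ]
wrist post_center [338.4 222.5] 0.68 [ 0.5314 -0.0039  0.065 ]
wrist lever_pad [297.7 228.6] 0.58 [0.5271 0.035  0.067 ]
top pointer [266.2 220.9] 0.58 [ 0.6124 -0.0083  0.021 ]
top post_center [257.2 261.3] 0.9 [ 0.5358 -0.0012  0.065 ]
top lever_pad [231.6 265.8] 0.69 [0.527  0.0403 0.067 ]
t 3.35 p [0.5333 0.0111 0.4055] jaw [-0.0355 -0.9994  0.    ] x [ 0.003 -0.    -1.   ] F [ 0.1 -0.5  0. ] w 0.999
```

View pics/wrist1.png

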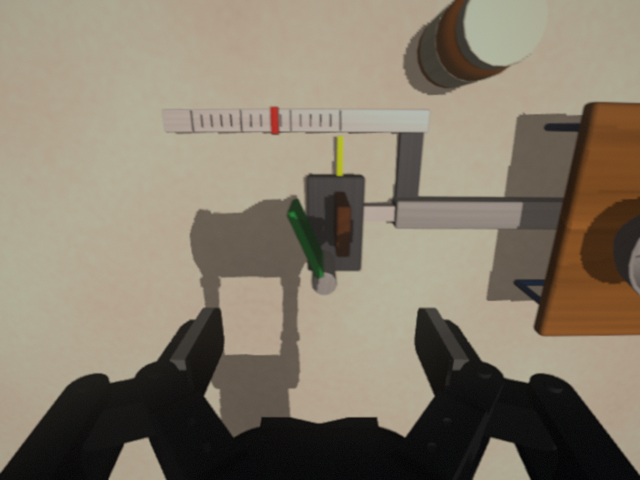

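View pics/top1.png

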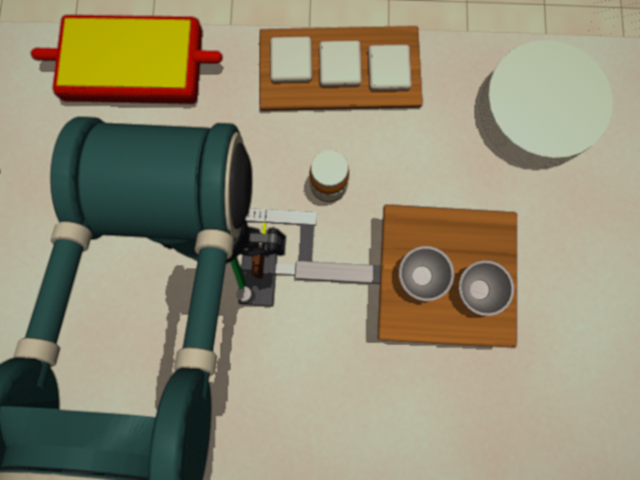

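The wrist view is clear: pointer at (339,136), red mark at (275,120), post at (343,222), lever at (305,240). Descending around the post and lever.

Request:
carry_out([
  [[1,0.003,0.016,-0.1,0],[1,0.003,0.016,-0.2,0],[1,0.003,0.016,-0.3,0],[1,0.003,0.016,-0.3,0],[1,0.003,0.016,-0.3,0]],
])

```text
time: 3.77
position: [0.5331, 0.0171, 0.2834]
tool_rot: [-0.49, -0.508, -0.492, 0.51]
ft_force: [-0.5, -0.7, 0.5]
grip_width: 1.004
```

Run:
```python
from st import *
st();save('wrist2',imaging.capture('wrist'));save('scene2',imaging.capture('scene'));st()
```

```text
t 3.77 p [0.5331 0.0171 0.2834] jaw [-3.620e-02 -9.993e-01  2.000e-04] x [-0.004 -0.    -1.   ] F [-0.5 -0.7  0.5] w 1.004
t 3.87 p [0.5357 0.0172 0.2878] jaw [-0.036  -0.9994 -0.    ] x [ 0.006 -0.    -1.   ] F [0.4 0.8 1.2] w 0.998
```

View pics/wrist2.png

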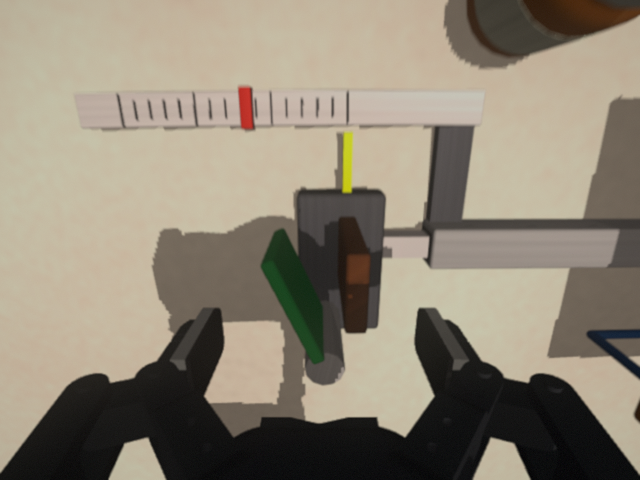

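View pics/scene2.png

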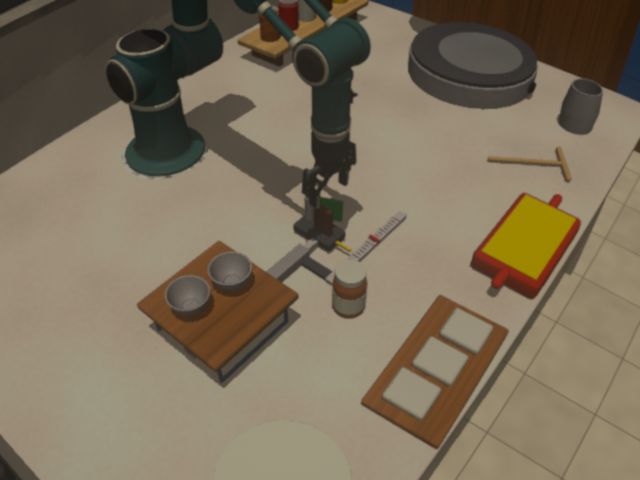

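The gripper sits centred: post at x≈355 px, lever at about 265–325 px, fingers at 215 and 420 px. Lowering the rest of the way.

Request:
carry_out([
  [[1,0,0,-0.08,0],[1,0,0,-0.15,0],[1,0,0,-0.172,0],[1,0,0,-0.172,0]],
])

```text
time: 4.2
position: [0.5356, 0.0171, 0.219]
tool_rot: [0.492, 0.51, 0.49, -0.508]
ft_force: [-0.6, 0.4, 0.4]
grip_width: 1.004
```

Run:
```python
from st import *
st();save('wrist3',imaging.capture('wrist'));st()
```

```text
t 4.2 p [0.5356 0.0171 0.219 ] jaw [-0.0361 -0.9993  0.    ] x [ 0.004 -0.    -1.   ] F [-0.6  0.4  0.4] w 1.004
t 4.25 p [0.5364 0.0172 0.2203] jaw [-0.0361 -0.9993 -0.    ] x [ 0.007 -0.    -1.   ] F [0.3 0.1 1.3] w 0.997
```

View pics/wrist3.png

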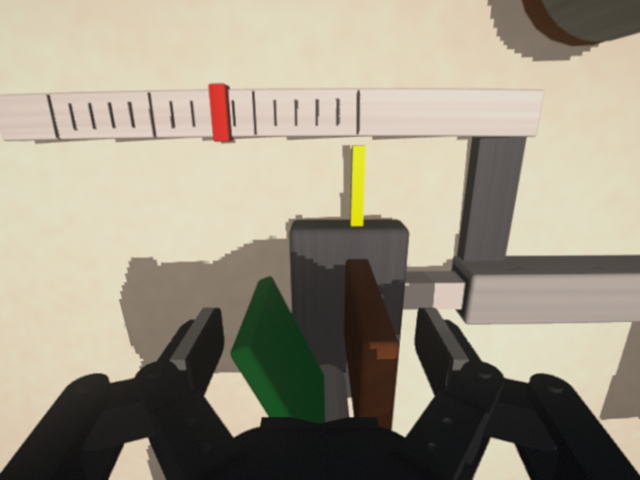

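Request:
carry_out([
  [[1,0.001,0.03,0,0],[1,0.002,0.065,0,0],[1,0.003,0.1,0,0],[1,0.004,0.135,0,0],[1,0.005,0.16,0,0]],
])

```text
time: 4.67
position: [0.5399, 0.0818, 0.2231]
tool_rot: [0.495, 0.511, 0.488, -0.506]
ft_force: [1.3, -6.3, -1.0]
grip_width: 0.998
```

```bash
cat > meas.py <<'E'
from st import *
ey=np.array([.0306,.9995]);ex=np.array([.9995,-.0306])
def meas(name=None,net=True):
    c=imaging.get_calibration('wrist');im=imaging.capture('wrist')
    if name: save(name,im)
    out={}
    for k,z in (('red',.0150),('yellow',.021)):
        b=[x for x in blobs(im,k,(0,0,640,330),60)]
        if not b: print(k,'none');continue
        b=max(b,key=lambda t:t[0]);ys,xs=np.nonzero(b[2])
        if k=='yellow':
            t=ys<ys.min()+8;px=(xs[t].mean(),ys.min()+3.5)
        else: px=tuple(b[1])
        out[k]=atz(c,px,z)[:2];print(k,b[0],np.round(px,1),np.round(out[k],4))
    if len(out)==2: print('SEG pointer-mark y mm',1000*(out['yellow']-out['red'])@ey)
    if net:
        w={}
        for q,z in (('pointer',.021),('mark_line',.015),('lever_pad',.067),('post_center',.065),('cam',.067)):
            r=pinpoint('wrist',q)
            if r: w[q]=atz(c,r[0]['centre'],z)[:2];print(q,np.round(r[0]['centre'],1),round(r[0]['confidence'],2),np.round(w[q],4))
        if 'pointer' in w and 'mark_line' in w: print('NET y mm',1000*(w['pointer']-w['mark_line'])@ey)
    st()
E
python3 -c "
from meas import *
meas('wrist4')"
```

```text
red 717 [351.5 120.2] [0.6286 0.0617]
yellow 1012 [393.  156.5] [0.6106 0.0416]
SEG pointer-mark y mm -20.62024114895499
pointer [395.6 153.3] 0.95 [0.6121 0.0404]
mark_line [357.6 119.3] 0.61 [0.6289 0.0587]
lever_pad [311.9 358.3] 0.86 [0.5273 0.0848]
post_center [399.8 340.9] 0.83 [0.5336 0.0452]
cam [353.6 378.6] 0.76 [0.5154 0.0661]
NET y mm -18.776530972399293
t 4.97 p [0.5396 0.0809 0.2223] jaw [-3.580e-02 -9.994e-01  2.000e-04] x [ 0.011 -0.001 -1.   ] F [ 0.8 -4.5  2.2] w 1.003
```

View pics/wrist4.png

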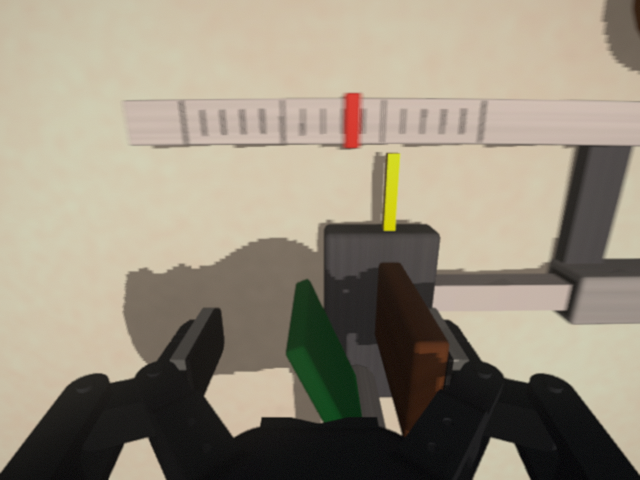

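Request:
carry_out([
  [[1,0,0.025,0,0],[1,0,0.05,0,0],[1,0,0.05,0,0],[1,0,0.05,0,0]],
])

```text
time: 5.3
position: [0.5399, 0.1005, 0.2225]
tool_rot: [0.494, 0.511, 0.488, -0.506]
ft_force: [1.3, -4.0, 0.6]
grip_width: 1.0
```

```bash
python3 -c "
from meas import *
meas('wrist5')"
```

```text
red 888 [393.8 118.9] [0.6285 0.0596]
yellow 1014 [393.1 155.5] [0.6111 0.0607]
SEG pointer-mark y mm 0.5466147258585301
pointer [392.5 150.8] 0.92 [0.6134 0.0611]
mark_line [394.8 120.8] 0.78 [0.6276 0.0591]
lever_pad [313.7 355. ] 0.64 [0.5295 0.1029]
post_center [404.3 342.6] 0.62 [0.533  0.0622]
cam [353.3 378.1] 0.62 [0.5162 0.0853]
NET y mm 1.5635356723405485
t 5.6 p [0.5399 0.1001 0.2225] jaw [-3.610e-02 -9.993e-01  6.000e-04] x [ 0.011 -0.001 -1.   ] F [ 2.6 -4.   0.6] w 0.997
```

View pics/wrist5.png

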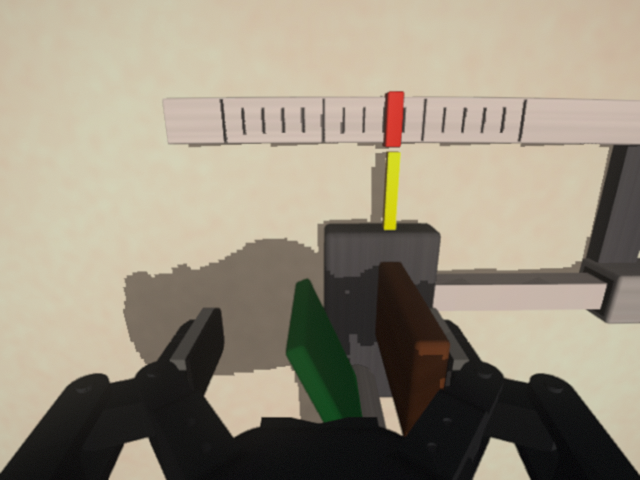

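Request:
carry_out([
  [[0.9,0,-0.005,0,0],[0.8,0,-0.01,0,0],[0.8,0,-0.01,0,0]],
])

```text
time: 5.85
position: [0.5399, 0.095, 0.2229]
tool_rot: [0.494, 0.511, 0.488, -0.507]
ft_force: [-0.0, -6.7, 3.4]
grip_width: 0.899
```

```bash
python3 -c "
from meas import *
meas('wrist6',False)"
```

```text
red 877 [381.7 118.8] [0.6287 0.0597]
yellow 1014 [384.  155.5] [0.6112 0.0593]
SEG pointer-mark y mm -0.9168974737191334
t 5.9 p [0.5399 0.095  0.223 ] jaw [-0.0366 -0.9993  0.0015] x [ 0.011 -0.002 -1.   ] F [-0.5 -5.6  3.1] w 0.902
```

Request:
carry_out([
  [[0.7,0,-0.004,0,0],[0.6,0,-0.008,0,0],[0.5,0,-0.0125,0,0],[0.5,0,-0.0125,0,0]],
])

```text
time: 6.23
position: [0.5399, 0.089, 0.2234]
tool_rot: [0.494, 0.511, 0.487, -0.507]
ft_force: [0.6, -5.4, 2.1]
grip_width: 0.75
```

```bash
python3 -c "
from meas import *
meas('wrist7',False)"
```

```text
red 856 [368.7 119.4] [0.6286 0.06  ]
yellow 987 [370.9 156.5] [0.6108 0.0596]
SEG pointer-mark y mm -0.938752817315961
t 6.28 p [0.5399 0.089  0.2234] jaw [-0.0371 -0.9993  0.0024] x [ 0.011 -0.003 -1.   ] F [-0.3 -6.5  3.7] w 0.751
```

View pics/wrist7.png

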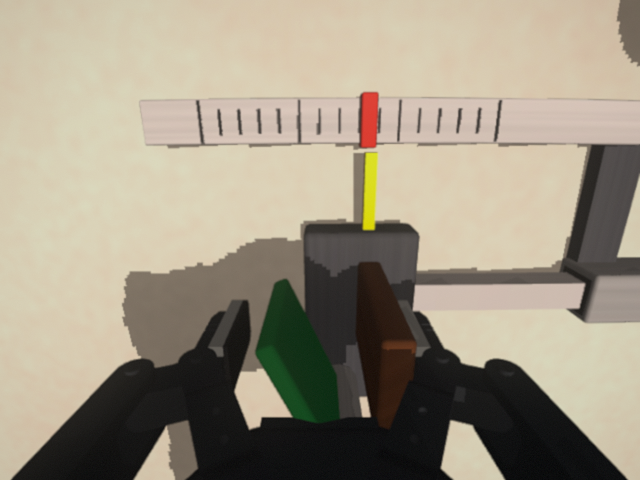

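Request:
carry_out([
  [[0.4,0,-0.0035,0,0],[0.3,0,-0.007,0,0],[0.2,0,-0.011,0,0],[0.2,0,-0.011,0,0]],
])

```text
time: 6.62
position: [0.5401, 0.0837, 0.2241]
tool_rot: [0.494, 0.511, 0.487, -0.507]
ft_force: [-0.4, -5.8, 4.9]
grip_width: 0.603
```

```bash
python3 -c "
from meas import *
meas('wrist8',False)"
```

```text
red 830 [357.2 120.2] [0.6286 0.0601]
yellow 970 [357.2 156.5] [0.6112 0.0608]
SEG pointer-mark y mm 0.19190605102509195
t 6.67 p [0.5401 0.0837 0.2241] jaw [-0.0379 -0.9993  0.003 ] x [ 0.011 -0.003 -1.   ] F [-1.5 -4.9  5.4] w 0.601
```

View pics/wrist8.png

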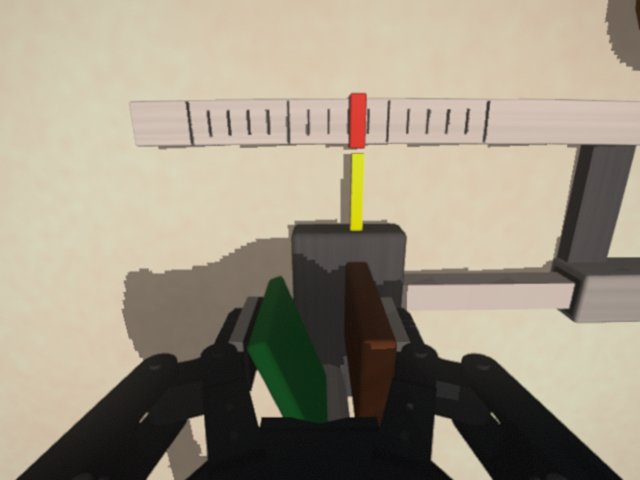

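Request:
carry_out([
  [[0.1,0,-0.004,0,0],[0.0,0,-0.0075,0,0],[-0.1,0,-0.0115,0,0],[-0.1,0,-0.0115,0,0]],
])

```text
time: 7.0
position: [0.5402, 0.0782, 0.2249]
tool_rot: [0.494, 0.511, 0.486, -0.508]
ft_force: [-2.3, -6.1, 6.1]
grip_width: 0.458
```

```bash
python3 -c "
from meas import *
meas('wrist9',False)"
```

```text
red 817 [345.4 121.1] [0.6286 0.0603]
yellow 942 [344.3 157.5] [0.6111 0.0616]
SEG pointer-mark y mm 0.7536036120982217
t 7.05 p [0.5402 0.0782 0.2248] jaw [-0.0383 -0.9993  0.0036] x [ 0.012 -0.004 -1.   ] F [-1.6 -6.2  6. ] w 0.45
```

View pics/wrist9.png

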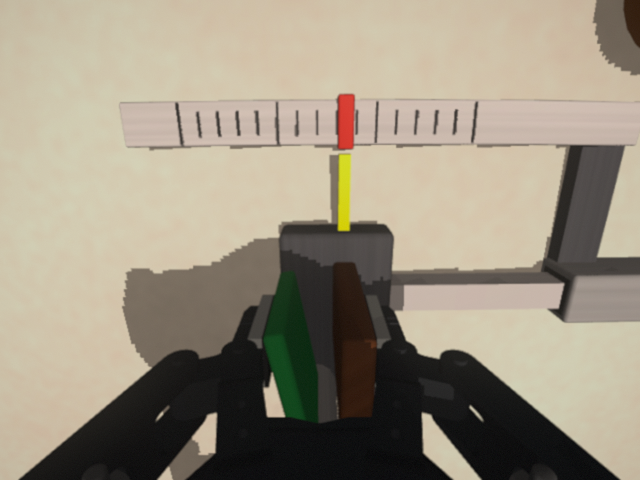

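Request:
carry_out([
  [[-0.2,0,-0.004,0,0],[-0.3,0,-0.008,0,0],[-0.35,0,-0.0115,0,0],[-0.35,0,-0.0115,0,0]],
])

```text
time: 7.38
position: [0.5402, 0.0728, 0.2255]
tool_rot: [0.494, 0.511, 0.486, -0.508]
ft_force: [-1.3, -6.7, 5.0]
grip_width: 0.324
```

```bash
python3 -c "
from meas import *
meas('wrist10',False)"
```

```text
red 800 [334.1 121.5] [0.6287 0.0605]
yellow 942 [333.5 157.5] [0.6112 0.0615]
SEG pointer-mark y mm 0.46848664506404913
t 7.43 p [0.5403 0.0728 0.2255] jaw [-0.0389 -0.9992  0.0043] x [ 0.012 -0.005 -1.   ] F [-1.8 -6.4  5.5] w 0.326
```

View pics/wrist10.png

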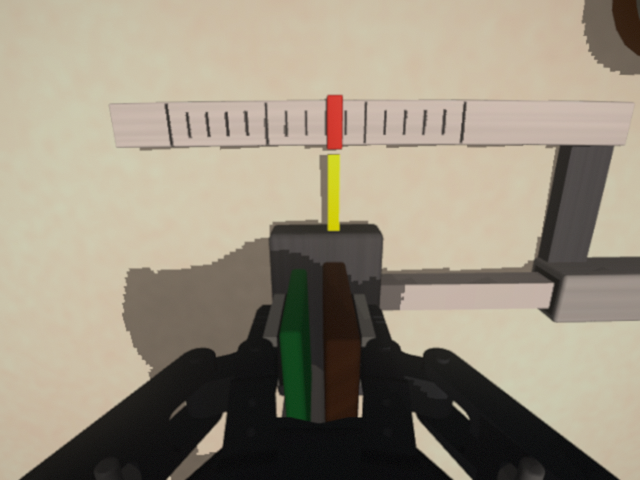

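Request:
carry_out([
  [[-0.45,0,-0.001,0,0],[-0.6,0,-0.001,0,0],[-1,0,-0.001,0,0],[-1,0,-0.001,0,0],[-1,0,-0.001,0,0]],
], newtons=30)

```text
time: 7.85
position: [0.5402, 0.0717, 0.2256]
tool_rot: [0.494, 0.511, 0.486, -0.508]
ft_force: [-1.1, -5.9, 3.4]
grip_width: 0.291
```

```bash
python3 -c "
from meas import *
meas('wrist11')
save('scene11',imaging.capture('scene'));st()"
```

```text
red 816 [331.7 121.3] [0.6287 0.0605]
yellow 931 [331.  157.5] [0.6112 0.0616]
SEG pointer-mark y mm 0.5511519881693954
mark_line [334.1 123.4] 0.58 [0.6277 0.0593]
post_center [333.2 342.3] 0.68 [0.5326 0.0645]
cam [303.2 377.7] 0.87 [0.515  0.0791]
t 8.15 p [0.5402 0.0717 0.2257] jaw [-0.0391 -0.9992  0.0046] x [ 0.011 -0.005 -1.   ] F [-0.1 -5.8  1.9] w 0.301
t 8.2 p [0.5402 0.0717 0.2257] jaw [-0.0392 -0.9992  0.0046] x [ 0.011 -0.005 -1.   ] F [-0.8 -6.1  2.5] w 0.297
```

View pics/wrist11.png

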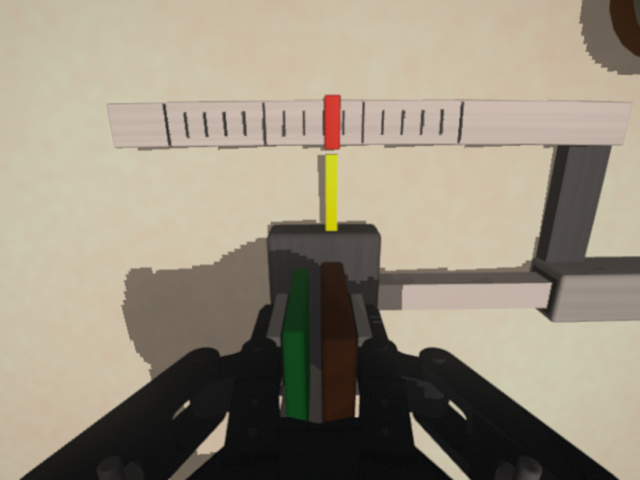

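View pics/scene11.png

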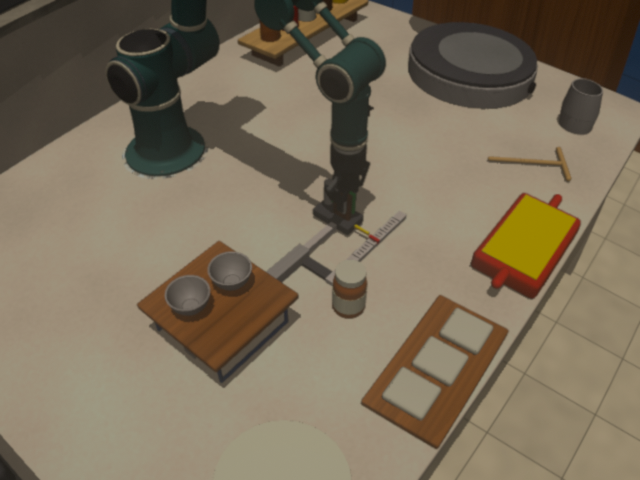

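The lever is parallel to the post and the fingers have stalled at about 25 mm. The pointer is aligned to within about 0.6 mm and isn't moving, so I'm handing in.

```bash
python3 -c "
from meas import *
meas('wrist12',False)
print(workorder.sign_off())"
```

```text
red 818 [331.7 121.3] [0.6287 0.0605]
yellow 927 [330.9 157.5] [0.6112 0.0616]
SEG pointer-mark y mm 0.6097261649363328
t 8.25 p [0.5402 0.0717 0.2257] jaw [-0.0392 -0.9992  0.0046] x [ 0.011 -0.005 -1.   ] F [-1.2 -6.4  4. ] w 0.291
the job is handed in; nothing more can be done
None
```

I drew the leg out to the red mark, closed the cam lever onto the grip post with the leg held there, and handed the job in at about 8.3 s. Sign-off gave no verdict.

- **How:** I pushed the post out with the -y finger. I then closed the fingers in small steps, shifting the arm back each time to keep the leg at the mark. At hand-in the arm was still squeezing with a 30 N grip command.
- **Pointer:** my colour measurement in the wrist image put it about 0.6 mm from the mark, and within 1 mm at every check while the lever closed. The trained network read 1.6 mm just before closing. It did not find the pointer or lever pad in the last picture I asked it about.
- **Lever:** it looks parallel to the post. The fingers stalled at about 25 mm, against the 26 mm expected when closed. I did not measure the lever angle or the force on the lever directly.
- **Leg:** the arm pose was steady over the last 0.4 s, with a spring load of about 6 N.
- **Bowls and jar:** they look unmoved in the final scene picture. I checked them only by eye.

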